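# Make up two dental course kits in their foam cases

### The arm

A 6-joint arm with a two-finger parallel gripper is mounted at the origin on the work surface. World frame = base frame: x ahead of the robot, y to its left, z up, the work surface at z = 0. Lengths are in m, angles in rad, forces in N, time in s.
With the tool pointing down it reaches from about 0.225 to 0.875 m from the base axis. Payload 3.4 kg.
Tool frame: the origin (TCP) lies on the centre line of the jaws, within the pads' length; the fingertips stand 11 mm ahead of it and the grasp point (between the pads) lies 8 mm behind it; z points along the fingers, y is the line along which they close (so a half turn about z gives the same grasp; the last joint's range is limited). The gripper opens to 85 mm and grips with 20 to 120 N. Pads are 22 mm wide; open, the fingers measure 114 mm over their backs; the gripper's body (76 mm by 85 mm) begins 54 mm behind the grasp point. The pads swing forward as they close: fully open they stand 13 mm farther back than shut.
Start: joints at [1.145, 0.276, 1.505, -0, 1.361, -0.121], TCP at [0.173, 0.549, 0.242] pointing down, gripper open.
Joint ranges: [-2.89, 2.89], [-0.75, 2.08], [0.22, 2.7], [-1.18, 4.32], [0.11, 2.71], [-2.7, 2.7]. Speed limits (rad/s): [2.57, 2.57, 3.14, 3.14, 3.14, 3.14].

### API

Orientations are given as a unit quaternion [w, x, y, z].
In Python, from rig import manip, eyes, job gives the robot as it stands.
- The arm moves only by the tool drive_tool, never from a script. Its argument "rows" is a list of rows, each a list of 3 entries, a list of its own where there are three numbers: the turn, a rotation vector about the world's x, y, z in rad, then the shift along the world's x, y, z in cm, then the finger opening in cm, from 0 to 8.54. A call has 1 to 8 rows; each row shifts and turns the commanded pose from where the row before left it; what a row does not reach is not made up. A row lasts 1/8 s, in which the tool goes at most 62.5 mm and 10.7 degrees, less where a joint would pass 70% of its speed; a pose out of reach is approached as far as the arm can. A call is refused whole if a number of a shift passes 6.25 or a number of a turn 0.188, either way. A call with a gripper value outside its range is refused whole. The fingers move at their own pace and stop on an object; "force" is the grip in N (left out, the last holds). Time passes only in rows, so rows that do not move let the fingers close. It gives the time, the measured TCP pose, the force, the opening and the grip force at its end, in the units of the state.
- manip.get_state(): the state, without advancing time (a new reading comes with each control period).
- eyes.get_image(name): name is "scene" or "top"; returns the picture (480x640x3 uint8, red, green, blue); there is no depth.
- eyes.get_calibration(name): a dict with "camera_matrix" (3x3 intrinsics, pixels), "k1" (the pictures are not rectified: a ray, as slopes to the right and down, at radius r is drawn at 1 + k1 r^2 times it, then the intrinsics apply), "view" (4x4, takes a point from world to camera coordinates). Camera axes: x right, y up, looking along -z (the intrinsics and any distortion apply to the point x, -y, -z); pixel columns grow to the right and rows downward; lengths in m; the calibration is good to about 2 mm. A picture is of the moment at which its call begins. get_calibration takes no time and is no camera call.
- job.sign_off(): hands the job in; it is judged then, once.
The state is a dict: "clock": time; "qpos": joint angles; "qd": joint speeds; "effort": joint torques, N m; "position": TCP position; "ee_rot": TCP orientation; "contact_force": force on the tool from outside, world axes, zero at the start; "moment": the same for the moment, N m; "width": finger opening in m; "gripper_force": force on a finger pad.
Only numpy, scipy, OpenCV 4.12 (cv2) and the standard library are available. Lean on these libraries where they do the work, as an engineer would, in place of code of your own. Each camera call takes 0.05 s, during which the arm holds its last target. There are 200 camera calls.

### The job

Make up the two course kits from the stock on the bench: the black foam case with three empty cut-outs gets the full-arch plaster model, the large jar and the syringe, and the case that already holds the mirror and probe gets the quadrant plaster model and the small pot. Bed each thing right side up, flat on the bottom of the cut-out made for it and lined up with it (either way round), and set the brittle plaster models down rather than dropping them. Leave the dropper bottle and the bur block standing where they are.

Things in the scene. Friction and masses are not known exactly. Their poses are not given: they have to be found in the camera images.
- case_three: Black foam case, 146 (x) x 180 (y) x 25 mm high, fixed; origin: centre of underside. Upright-walled cut-outs 6 mm deep, grey bottom at z 19 mm, about 8 mm room round each thing. All three are empty, centres (x, y) in mm: near-square 66 (x) x 78 (y) at (25, 41) for the full-arch model; round, 62 diameter, at (25, -46) for the jar; long 42 (x) x 126 (y) at (-41, 0) for the syringe.
- case_two: Black foam case, 146 (x) x 180 (y) x 25 mm high, fixed; origin: centre of underside. Upright-walled cut-outs 6 mm deep, grey bottom at z 19 mm, about 8 mm room round each thing. Two are empty, centres (x, y) in mm: rectangle 44 (x) x 76 (y) at (25, 37) for the quadrant model; round, 50 diameter, at (25, -48) for the pot. A long one at x = -43 holds a fixed mirror and probe, 3 mm proud of the foam.
- full_model: Full-arch jaw model, cream plaster: flat base 50 (x) x 62 (y) x 22 mm high with upright sides, front (-x) corners trimmed off; on it a horseshoe of 14 teeth, open to +x; 36 mm high in all, about 90 g, brittle. Origin: centre of underside. Grip the base across x (50 mm).
- quad_model: Quadrant jaw model, the same cream plaster: bar-shaped base 28 (x) x 60 (y) x 22 mm high with one row of six teeth along y; 36 mm high in all, about 50 g, brittle. Origin: centre of underside. Grip the base across x (28 mm).
- jar: Large white screw-top jar, 46 mm diameter, 44 mm high, ribbed lid on top, standing upright, about 80 g. Origin: centre of underside.
- pot: Small white screw-top pot, 34 mm diameter, 26 mm high, ribbed lid on top, standing upright, about 30 g. Origin: centre of underside.
- syringe: Dark grey syringe, lying along its y, 110 mm long (y -55 to 55), 25 g: barrel (thin white band) 17 mm diameter from y -22 to 44, axis 13 mm up; square flange 26 x 26 mm at y -23; white plunger to -y; black cap, 26 mm high, at +y. Flange and cap stop it rolling. Origin: under its middle, at underside height. Grip the barrel across x near y +7.
- dropper: White dropper bottle, 26 mm diameter, 62 mm high, with a narrow neck and cap, standing upright; belongs to neither kit and stays. Origin: centre of underside.
- bur_block: Bare aluminium block, 26 (x) x 62 (y) x 18 mm, with two rows of thin burs standing in it, 34 mm high in all; belongs to neither kit and stays. Origin: centre of underside.

How it is judged:
At the end, for the whole second after the job is handed in: Every thing is in its own cut-out of its own case: within 12 mm of the centre in x and y, underside within 3 mm of the bottom, tilted under 0.12 rad, at rest; models and syringe within 0.4 rad of the cut-out's direction, either way round (x of full_model in the frame of case_three between 0.013 and 0.037 m and y of full_model in the frame of case_three between 0.029 and 0.053 m and z of full_model in the frame of case_three between 0.016 and 0.022 m and angle between each of full_model, jar, syringe, quad_model, pot's own z axis and vertical below 0.12 rad and linear speed of each of full_model, jar, syringe, quad_model, pot below 0.02 m/s and angle between the x axis of each of full_model, syringe and the x axis of case_three, either way round below 0.4 rad and x of jar in the frame of case_three between 0.013 and 0.037 m and y of jar in the frame of case_three between -0.058 and -0.034 m and z of jar in the frame of case_three between 0.016 and 0.022 m and x of syringe in the frame of case_three between -0.053 and -0.029 m and y of syringe in the frame of case_three between -0.012 and 0.012 m and z of syringe in the frame of case_three between 0.016 and 0.022 m and x of quad_model in the frame of case_two between 0.013 and 0.037 m and y of quad_model in the frame of case_two between 0.025 and 0.049 m and z of quad_model in the frame of case_two between 0.016 and 0.022 m and angle between the x axis of quad_model and the x axis of case_two, either way round below 0.4 rad and x of pot in the frame of case_two between 0.013 and 0.037 m and y of pot in the frame of case_two between -0.06 and -0.036 m and z of pot in the frame of case_two between 0.016 and 0.022 m); the robot touches nothing.
It fails at once if the dropper bottle is shifted by more than 20 mm or tipped (distance of dropper from where it was at the start of the episode above 0.02 m or angle between dropper's own z axis and vertical above 0.4 rad).
It fails at once if the bur block is shifted by more than 20 mm or tipped (distance of bur_block from where it was at the start of the episode above 0.02 m or angle between bur_block's own z axis and vertical above 0.4 rad).
It fails at once if the full-arch model is dropped (falls free faster than 0.7 m/s, some 25 mm) (linear speed of full_model above 0.7 m/s and contact force between the fingers and full_model below 0.05 N).
It fails at once if the quadrant model is dropped (falls free faster than 0.7 m/s, some 25 mm) (linear speed of quad_model above 0.7 m/s and contact force between the fingers and quad_model below 0.05 N).
It also fails if it takes over 115 s, if anything falls off the work surface, if the arm or the gripper's body presses on something with over 40 N, if the wrist force passes 120 N, or if a joint passes its speed limit or range.

## Working session

There is one attempt and no reset: what is moved stays moved. The work goes in short steps, Python scripts to look and compute and a tool call to move; the robot and the scene stay as the last step left them, time stands still between calls to the robot, and variables do not carry over. Pictures are saved under pics/ and viewed, at most 14 in all, crops included, and the job is handed in when it is done.

Besides the shell and the picture viewer there is one more tool, called after "Call:" by a JSON object that holds its "fn" and its "kwargs". drive_tool: Moves the arm, as the interface text tells. Its arguments: {"type":"object","properties":{"rows":{"type":"array"},"force":{"type":"number"}},"required":["rows"]}

```bash
mkdir -p pics; ls
python3 - <<'E'
from rig import manip, eyes, job
import cv2, numpy as np
for n in ("top","scene"):
    im=eyes.get_image(n); cv2.imwrite(f"pics/{n}0.png",im[:,:,::-1])
    c=eyes.get_calibration(n); print(n,np.round(c["camera_matrix"],1).tolist(),c["k1"],np.round(c["view"],4).tolist())
s=manip.get_state(); print(s)
E
```

```text
pics
top [[493.0, 0.0, 326.6], [0.0, 493.0, 237.5], [0.0, 0.0, 1.0]] -0.09440651631010862 [[-0.0009, -1.0, -0.0004, 0.0005], [0.9886, -0.001, 0.1506, -0.5749], [-0.1506, -0.0003, 0.9886, -1.1851], [0.0, 0.0, 0.0, 1.0]]
scene [[433.9, 0.0, 319.9], [0.0, 433.9, 242.9], [0.0, 0.0, 1.0]] -0.03427891304537531 [[-0.4283, 0.9036, -0.0008, 0.2389], [-0.6823, -0.3228, 0.6559, 0.3818], [0.5924, 0.2815, 0.7549, -1.3265], [0.0, 0.0, 0.0, 1.0]]
{'clock': 0.1, 'qpos': array([ 1.14499215e+00,  2.76526871e-01,  1.50601880e+00,  3.17299518e-05,
        1.36070441e+00, -1.20993837e-01]), 'qd': array([ 0.00020507,  0.00046319, -0.00282495, -0.00188757,  0.0019417 ,
        0.00077624]), 'effort': array([ 1.76578771e-03, -4.17699230e+01, -2.46403170e+01, -7.71561349e-05,
        5.79933403e-03,  5.94908741e-06]), 'position': array([0.17236474, 0.54807631, 0.2415241 ]), 'ee_rot': array([-2.38694472e-04,  1.51819089e-01,  9.88407951e-01, -7.93744815e-04]), 'contact_force': array([-0.2174533 ,  0.52983988,  0.64139723]), 'moment': array([-0.00806668, -0.0125988 , -0.03974545]), 'gripper_force': 0.0, 'width': 0.08546085789841582}
```

View pics/top0.png

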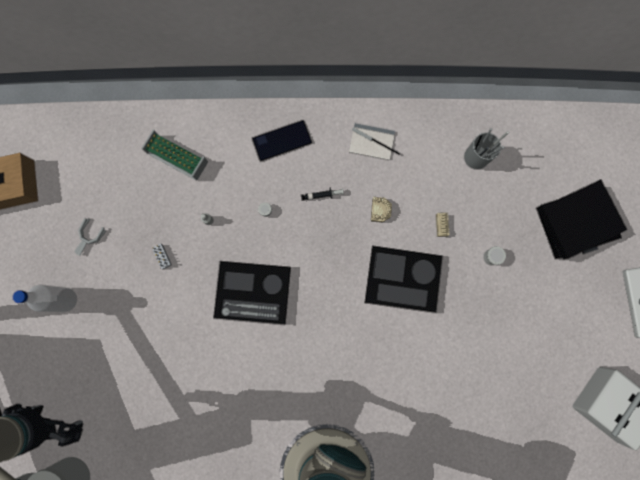

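View pics/scene0.png

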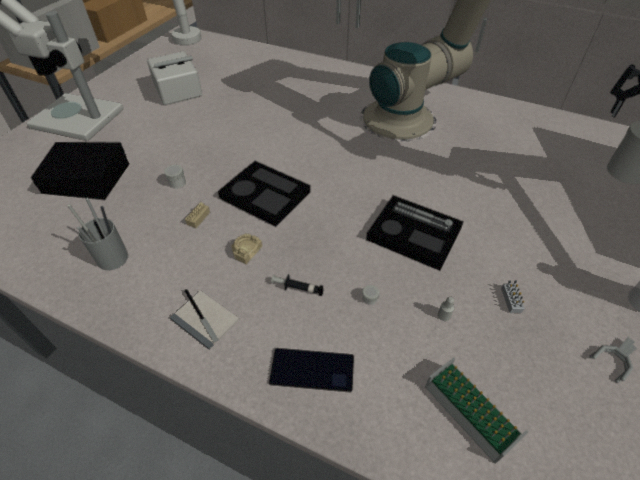

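The top view shows world +x up and +y left. The cases are at about (253,292) for case_two and (404,279) for case_three. The items are the jar (497,256), quadrant (443,223), full model (380,209), syringe (323,194), pot (265,210), dropper (208,218) and bur block (162,256). I'll enlarge these.

```bash
cat > h.py <<'E'
from rig import manip, eyes, job
import cv2, numpy as np
def ray(n,uv):
    c=eyes.get_calibration(n); K=np.array(c["camera_matrix"]); V=np.array(c["view"])
    d=(np.array(uv,float)-K[:2,2])/[K[0,0],K[1,1]]
    r=np.linalg.norm(d); s=r
    for _ in range(20): s=r/(1+c["k1"]*s*s)
    d=d*(s/r if r else 1)
    return -V[:3,:3].T@V[:3,3], V[:3,:3].T@np.array([d[0],-d[1],-1])
def at(n,uv,z):
    o,d=ray(n,uv); return o+d*(z-o[2])/d[2]
def px(n,p):
    c=eyes.get_calibration(n); K=np.array(c["camera_matrix"]); V=np.array(c["view"])
    q=V[:3,:3]@np.array(p)+V[:3,3]; d=np.array([q[0],-q[1]])/-q[2]
    d=d*(1+c["k1"]*(d@d)); return K[:2,:2]@d+K[:2,2]
def crop(src,dst,x0,y0,w,h,s):
    im=cv2.imread(src)[y0:y0+h,x0:x0+w]; im=cv2.resize(im,None,fx=s,fy=s,interpolation=cv2.INTER_CUBIC)
    im=cv2.convertScaleAbs(im,alpha=1.2)
    for i in range(0,w,10): cv2.putText(im,str(x0+i),(int(i*s),8),0,.3,(0,0,255),1); cv2.line(im,(int(i*s),10),(int(i*s),16),(0,0,255))
    for i in range(0,h,10): cv2.putText(im,str(y0+i),(0,int(i*s)+3),0,.3,(0,0,255),1)
    cv2.imwrite(dst,im)
E
python3 - <<'E'
from h import *
crop("pics/top0.png","pics/c1.png",200,180,160,150,4)
crop("pics/top0.png","pics/c2.png",355,180,160,150,4)
E
```

```text
(no output)
```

View pics/c1.png

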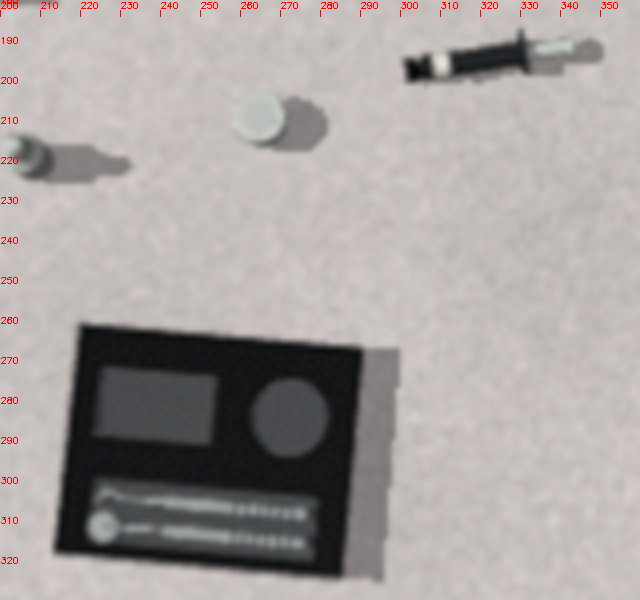

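View pics/c2.png

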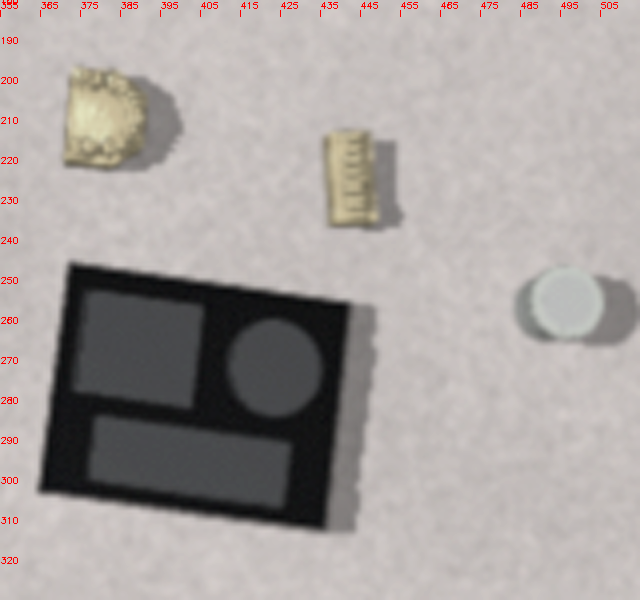

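The crops show the corners clearly. Both cases are nearly axis-aligned, and both models lie with their long (y) axis along world x, so each needs about a quarter turn. Next I'll fit the poses.

```bash
cat > fit.py <<'E'
from h import *
from scipy.optimize import least_squares, minimize
def P(o,pts):
    c,s=np.cos(o[2]),np.sin(o[2]); return [(o[0]+c*x-s*y,o[1]+s*x+c*y,z) for x,y,z in pts]
C={}
k=np.array([[73,90,25],[73,-90,25],[-73,-90,25],[-73,90,25]])/1e3
for n,pix,x0 in (("case_three",[(69,262),(350,302),(326,531),(39,491)],355),("case_two",[(79,323),(362,347),(343,578),(54,551)],200)):
    pix=np.array(pix)/4+[x0,180]
    r=least_squares(lambda o:np.ravel([px("top",p) for p in P(o,k)]-pix),[.45,0,0]); C[n]=r.x
    print(n,r.x.round(4),"resid px",r.fun.round(1))
for n,c,x0,z in (("jar",(567,303),355,.044),("pot",(259,118),200,.026),("cap",(405,70),200,.013),("plunger",(577,47),200,.013),("flange",(523,52),200,.013)):
    print(n,at("top",np.array(c)/4+[x0,180],z).round(4))
# models: silhouette fit in both cameras
B={"full":[(x,y,z) for x,y in((25,31),(25,-31),(-15,-31),(-25,-19),(-25,19),(-15,31)) for z in(0,22)]+[(x,y,36) for x,y in((21,26),(21,-26),(-8,-24),(-20,-8),(-20,8),(-8,24))],
   "quad":[(x,y,z) for x in(-14,14) for y in(-30,30) for z in(0,22)]+[(x,y,36) for x in(-5,5) for y in(-27,27)]}
def model(n,cam,uv,o0):
    im=cv2.imread(f"pics/{cam}0.png"); u,v=uv; hsv=cv2.cvtColor(im,cv2.COLOR_BGR2HSV)
    m=((hsv[...,1]>65)&(hsv[...,2]>60)).astype(np.uint8); w=np.zeros_like(m); w[v-25:v+25,u-25:u+25]=1; m*=w
    m=cv2.morphologyEx(m,cv2.MORPH_CLOSE,np.ones((3,3)))
    S=8; M=cv2.resize(m[v-25:v+25,u-25:u+25],None,fx=S,fy=S,interpolation=cv2.INTER_LINEAR)
    def f(o):
        q=np.array([px(cam,p) for p in P(o,np.array(B[n])/1e3)]); q=((q-[u-25,v-25]+.5)*S).astype(np.int32)
        r=cv2.fillConvexPoly(np.zeros_like(M),cv2.convexHull(q),1); return 1-(r&M).sum()/(r|M).sum()
    return min((minimize(f,[o0[0],o0[1],y],method="Nelder-Mead",options=dict(initial_simplex=[[o0[0],o0[1],y],[o0[0]+.01,o0[1],y],[o0[0],o0[1]+.01,y],[o0[0],o0[1],y+.2]])) for y in (o0[2]-.15,o0[2],o0[2]+.15)),key=lambda r:r.fun)
for n,tuv,suv,y in (("full",(380,209),(246,248),np.pi/2),("quad",(443,223),(197,214),np.pi/2)):
    o0=list(at("top",tuv,.02)[:2])+[y]
    for cam,uv in (("top",tuv),("scene",suv)):
        r=model(n,cam,uv,o0); print(n,cam,r.x.round(4),"1-IoU",round(r.fun,3))
for n,p in (("jar",(497,256)),):pass
E
python3 fit.py
```

```text
case_three [ 0.4725 -0.1942 -0.1419] resid px [ 0.  -0.1  0.2 -0.3 -0.2  0.2  0.   0.2]
case_two [ 0.4396  0.1857 -0.0827] resid px [ 0.1 -0.5  0.2 -0.6 -0.4  0.3 -0.   0.7]
jar [ 0.5281 -0.4264  0.044 ]
pot [0.6501 0.1579 0.026 ]
cap [0.6844 0.0655 0.013 ]
plunger [ 0.6995 -0.046   0.013 ]
flange [ 0.6962 -0.0109  0.013 ]Traceback (most recent call last):
  File "fit.py", line 28, in <module>
    r=model(n,cam,uv,o0); print(n,cam,r.x.round(4),"1-IoU",round(r.fun,3))
  File "fit.py", line 24, in model
    return min((minimize(f,[o0[0],o0[1],y],method="Nelder-Mead",options=dict(initial_simplex=[[o0[0],o0[1],y],[o0[0]+.01,o0[1],y],[o0[0],o0[1]+.01,y],[o0[0],o0[1],y+.2]])) for y in (o0[2]-.15,o0[2],o0[2]+.15)),key=lambda r:r.fun)
  File "fit.py", line 24, in <genexpr>
    return min((minimize(f,[o0[0],o0[1],y],method="Nelder-Mead",options=dict(initial_simplex=[[o0[0],o0[1],y],[o0[0]+.01,o0[1],y],[o0[0],o0[1]+.01,y],[o0[0],o0[1],y+.2]])) for y in (o0[2]-.15,o0[2],o0[2]+.15)),key=lambda r:r.fun)
                ~~~~~~~~^^^^^^^^^^^^^^^^^^^^^^^^^^^^^^^^^^^^^^^^^^^^^^^^^^^^^^^^^^^^^^^^^^^^^^^^^^^^^^^^^^^^^^^^^^^^^^^^^^^^^^^^^^^^^^^^^^^^^^^^^^^^^^^^^^^^^^^^^^^^^^^^^^^
    res = _minimize_neldermead(fun, x0, args, callback, bounds=bounds,
                               **options)
    fxr = func(xr)
    fx = function(np.copy(x), *(wrapper_args + args))
  File "fit.py", line 22, in f
    q=np.array([px(cam,p) for p in P(o,np.array(B[n])/1e3)]); q=((q-[u-25,v-25]+.5)*S).astype(np.int32)
                ~~^^^^^^^
  File "h.py", line 13, in px
    c=eyes.get_calibration(n); K=np.array(c["camera_matrix"]); V=np.array(c["view"])
ValueError: time passes only in moves, steps and waits
```

Run:
```python
from h import *
im=cv2.imread("pics/scene0.png")
a=cv2.resize(im[150:310,155:395],None,fx=3.3,fy=3.3,interpolation=cv2.INTER_CUBIC); cv2.imwrite("pics/s1.png",a)
```

```text
(no output)
```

View pics/s1.png

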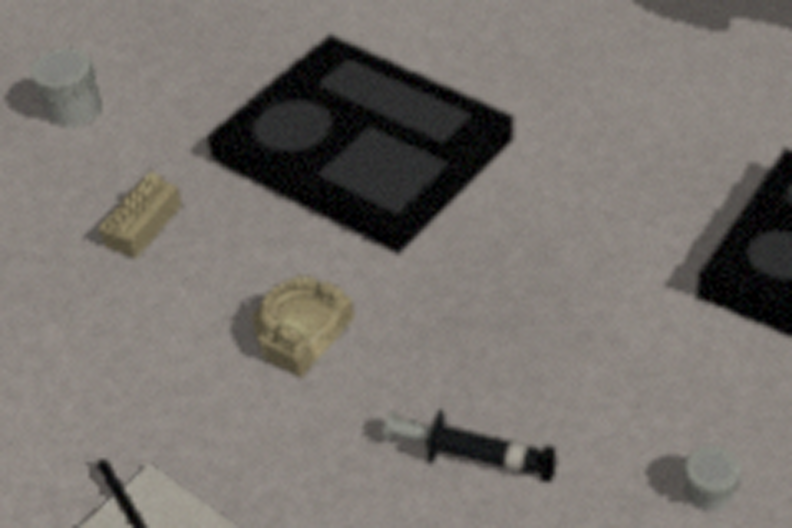

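The scene view agrees with the top view: the full arch opens to world +y, and the quadrant's tooth row sits on its -y side. I'll cache the calibration and finish the model fit.

```bash
python3 - <<'E'
s=open('h.py').read().replace('def ray','CAL={n:eyes.get_calibration(n) for n in ("top","scene")}\ndef ray',1).replace('c=eyes.get_calibration(n);','c=CAL[n];')
open('h.py','w').write(s)
f=open('fit.py').read().replace('for x in(-5,5) for y in(-27,27)','for x in(0,10) for y in(-27,27)').replace('(197,214),np.pi/2','(197,214),-np.pi/2')
open('fit.py','w').write(f)
E
python3 fit.py | tail -4
python3 - <<'E'
from h import *
for n,p in (("jar",(.5281,-.4264,.044)),("pot",(.6501,.1579,.026)),("cap",(.6844,.0655,.013)),("plunger",(.6995,-.046,.013))):
    print(n,((px("scene",p)-[155,150])*3.3).round(0))
E
```

```text
full top [ 0.6523 -0.1372  1.4208] 1-IoU 1.0
full scene [ 0.6525 -0.1401  1.6773] 1-IoU 0.208
quad top [ 0.6158 -0.2987 -1.7208] 1-IoU 1.0
quad scene [ 0.6155 -0.2976 -1.3516] 1-IoU 0.295
jar [62. 63.]
pot [712. 463.]
cap [552. 463.]
plunger [384. 419.]
```

```bash
python3 - <<'E'
f=open('fit.py').read().replace('m=((hsv[...,1]>65)&(hsv[...,2]>60)).astype(np.uint8)','d=im[...,2].astype(int)-im[...,0]; m=(d*100>22*im[...,2]).astype(np.uint8)')
f=f.replace('    S=8;','    print("mask",m.sum());S=8;')
open('fit.py','w').write(f)
from h import *
im=cv2.imread("pics/top0.png"); print(im[209,372:395:3].tolist(),im[209,400:403].tolist(),im[223,436:452:3].tolist())
E
python3 fit.py | tail -8
```

```text
[[136, 159, 168], [157, 187, 188], [145, 174, 179], [140, 170, 176], [129, 157, 168], [129, 157, 166], [107, 130, 137], [109, 110, 113]] [[142, 144, 149], [154, 156, 162], [158, 159, 164]] [[115, 129, 135], [126, 154, 165], [110, 135, 144], [96, 118, 126], [94, 104, 109], [105, 106, 110]]
mask 2500
full top [ 0.6392 -0.1305  2.1202] 1-IoU 0.8
mask 2500
full scene [ 0.6734 -0.126   1.3199] 1-IoU 0.704
mask 2500
quad top [ 0.6256 -0.3353 -1.1446] 1-IoU 0.871
mask 2491
quad scene [ 0.6523 -0.2972 -1.9203] 1-IoU 0.796
```

```bash
sed -i 's/d=im\[...,2\].astype(int)-im\[...,0\]; m=(d\*100>22\*im\[...,2\])/g=im.astype(float); m=(g[...,1]-g[...,0]>.085*g[...,1])/' fit.py; python3 fit.py | tail -8
```

```text
mask 446
full top [ 0.6538 -0.1408  1.482 ] 1-IoU 0.103
mask 672
full scene [ 0.6531 -0.1404  1.5187] 1-IoU 0.066
mask 294
quad top [ 0.6132 -0.2985 -1.5478] 1-IoU 0.078
mask 410
quad scene [ 0.6154 -0.2978 -1.4909] 1-IoU 0.18
```

Both cameras agree on the poses (m, rad), and the sizes match too:

| Thing | Position | Angle |
|---|---|---|
| full | (.653, -.1405) | 1.50 |
| quad | (.614, -.298) | -1.50 |
| jar | (.528, -.426) | – |
| pot | (.650, .158) | – |
| syringe | (.692, .010) | .135 |

The fingers are too thick for the 8 mm gaps, so I'll hold each thing with the fingertips about 9 mm above its underside. That keeps them clear of the foam when placing. I'll start with the pot.

Call:
{"fn": "drive_tool", "kwargs": {"rows": [[[0, 0, -0.158], [4.4, -3.6, 0], 6], [[0, 0, -0.158], [4.4, -3.6, 0], 6], [[0, 0, -0.158], [4.4, -3.6, 0], 6], [[0, 0, -0.158], [4.4, -3.6, 0], 6], [[0, 0, -0.158], [4.4, -3.6, 0], 6], [[0, 0, -0.158], [4.4, -3.6, 0], 6], [[0, 0, -0.158], [4.4, -3.6, 0], 6], [[0, 0, -0.158], [4.4, -3.6, 0], 6]], "force": 25}}

```text
clock: 1.1
position: [0.5257, 0.2591, 0.2419]
ee_rot: [-0.0, 0.708, 0.706, -0.0]
contact_force: [0.6, 0.7, -0.8]
width: 0.0601
gripper_force: 0.0
```

Call:
{"fn": "drive_tool", "kwargs": {"rows": [[[0, 0, 0], [4.2, -3.4, -2], 6], [[0, 0, 0], [4.2, -3.4, -4], 6], [[0, 0, 0], [4.2, -3.4, -4], 6], [[0, 0, 0], [0, 0, -4], 6], [[0, 0, 0], [0, 0, 0], 6], [[0, 0, 0], [0, 0, 0], 6]]}}

```text
clock: 1.85
position: [0.645, 0.1638, 0.1091]
ee_rot: [0.0, 0.706, 0.708, 0.001]
contact_force: [-1.0, 0.1, 0.1]
width: 0.0597
gripper_force: 0.0
```

Call:
{"fn": "drive_tool", "kwargs": {"rows": [[[0, 0, 0], [0.5, -0.6, -2.5], 6], [[0, 0, 0], [0, 0, -3], 6], [[0, 0, 0], [0, 0, -2], 6], [[0, 0, 0], [0, 0, -1.5], 6], [[0, 0, 0], [0, 0, 0], 6], [[0, 0, 0], [0, 0, 0], 6]]}}

```text
clock: 2.6
position: [0.6506, 0.1577, 0.0194]
ee_rot: [0.001, 0.706, 0.708, 0.001]
contact_force: [-0.7, 0.1, 1.2]
width: 0.0601
gripper_force: 0.0
```

Run:
```python
from h import *
im=eyes.get_image("scene"); cv2.imwrite("pics/s2.png",im[:,:,::-1]); print(manip.get_state()["position"])
crop("pics/s2.png","pics/s2c.png",300,210,150,120,5)
```

```text
[0.65063628 0.15764235 0.01942322]
```

View pics/s2c.png

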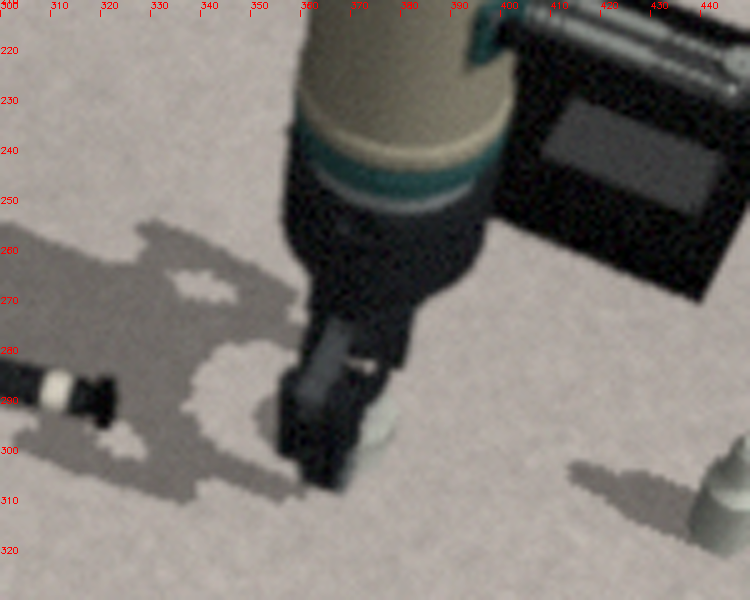

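The finger stands in front of the pot, and nothing else is nearby. Closing.

Call:
{"fn": "drive_tool", "kwargs": {"rows": [[[0, 0, 0], [0, 0, 0], 2.5], [[0, 0, 0], [0, 0, 0], 2.5], [[0, 0, 0], [0, 0, 0], 2.5], [[0, 0, 0], [0, 0, 0], 2.5], [[0, 0, 0], [0, 0, 0], 2.5], [[0, 0, 0], [0, 0, 2], 2.5], [[0, 0, 0], [0, 0, 3], 2.5], [[0, 0, 0], [0, 0, 3], 2.5]], "force": 25}}

```text
clock: 3.65
position: [0.6491, 0.1572, 0.098]
ee_rot: [-0.0, 0.706, 0.708, -0.001]
contact_force: [1.0, 0.5, -0.4]
width: 0.0329
gripper_force: 25.0
```

Call:
{"fn": "drive_tool", "kwargs": {"rows": [[[0, 0, 0], [-4.5, -0.5, 1], 2.5], [[0, 0, 0], [-4.9, -0.5, 0], 2.5], [[0, 0, 0], [-4.9, -0.5, 0], 2.5], [[0, 0, 0], [-4.5, -0.6, 0], 2.5], [[0, 0, 0], [0, 0, -2], 2.5], [[0, 0, 0], [0, 0, -2], 2.5], [[0, 0, 0], [0, 0, 0], 2.5], [[0, 0, 0], [0, 0, 0], 2.5]]}}

```text
clock: 4.65
position: [0.462, 0.1363, 0.0682]
ee_rot: [0.0, 0.706, 0.708, 0.0]
contact_force: [-0.4, 0.3, -0.1]
width: 0.0325
gripper_force: 25.1
```

Call:
{"fn": "drive_tool", "kwargs": {"rows": [[[0, 0, 0], [-0.1, 0, -1.5], 2.5], [[0, 0, 0], [0, 0, -1], 2.5], [[0, 0, 0], [0, 0, -0.3], 2.5], [[0, 0, 0], [0, 0, -0.1], 2.5], [[0, 0, 0], [0, 0, 0], 2.5]]}}

```text
clock: 5.28
position: [0.461, 0.1364, 0.0392]
ee_rot: [0.0, 0.706, 0.708, 0.0]
contact_force: [-0.0, 0.0, 0.5]
width: 0.0324
gripper_force: 25.1
```

Call:
{"fn": "drive_tool", "kwargs": {"rows": [[[0, 0, 0], [0, 0, -0.1], 2.5], [[0, 0, 0], [0, 0, 0], 5], [[0, 0, 0], [0, 0, 0], 5], [[0, 0, 0], [0, 0, 0], 5], [[0, 0, 0], [0, 0, 3], 5], [[0, 0, 0], [0, 0, 5], 5], [[0, 0, 0], [3, -2, 3], 5], [[0, 0, 0], [5, -2, 0], 5]]}}

```text
clock: 6.28
position: [0.5421, 0.0964, 0.1514]
ee_rot: [0.002, 0.706, 0.708, 0.002]
contact_force: [0.6, -0.3, 0.2]
width: 0.0503
gripper_force: 0.0
```

Run:
```python
from h import *
im=eyes.get_image("scene"); cv2.imwrite("pics/s3.png",im[:,:,::-1]); print(manip.get_state()["position"], manip.get_state()["width"])
im=eyes.get_image("top"); cv2.imwrite("pics/t3.png",im[:,:,::-1])
a=cv2.imread("pics/s3.png")[180:280,350:480]; b=cv2.imread("pics/t3.png")[235:335,205:335]
cv2.imwrite("pics/p3.png",cv2.resize(np.hstack([a,b]),None,fx=3,fy=3,interpolation=cv2.INTER_CUBIC))
```

```text
[0.55071415 0.09327543 0.15028618] 0.049839201546726816
```

View pics/p3.png

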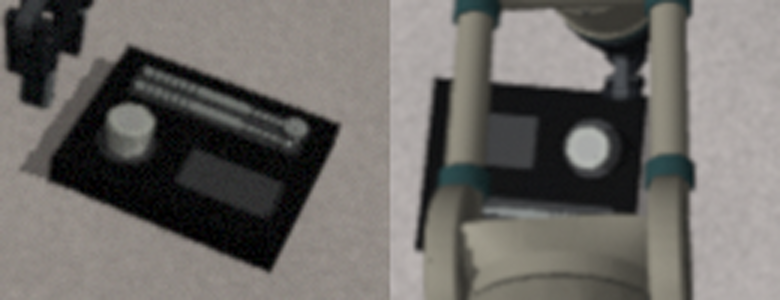

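The pot stands in its round cut-out, upright in the scene view, with the lid centre at about (271,284) in the top image. Next is the syringe.

Call:
{"fn": "drive_tool", "kwargs": {"rows": [[[0, 0, 0.045], [4.7, -2.6, -1], 4], [[0, 0, 0.045], [4.7, -2.6, -2], 4], [[0, 0, 0.045], [4.6, -2.4, -2], 4], [[0, 0, 0], [0, 0, -3], 4], [[0, 0, 0], [0, 0, 0], 4], [[0, 0, 0], [0, 0, 0], 4]]}}

```text
clock: 7.12
position: [0.6803, 0.0208, 0.0686]
ee_rot: [0.0, 0.657, 0.754, 0.0]
contact_force: [0.7, -0.2, -0.6]
width: 0.0397
gripper_force: 0.0
```

Run:
```python
from h import *
print("pot",at("top",(271,284.3),.045),"target .4605 .1358")
```

```text
pot [0.45839492 0.13675131 0.045     ] target .4605 .1358
```

Call:
{"fn": "drive_tool", "kwargs": {"rows": [[[0, 0, 0], [1.1, -0.4, -1.5], 4], [[0, 0, 0], [0, 0, -2], 4], [[0, 0, 0], [0, 0, -1.5], 4], [[0, 0, 0], [0, 0, 0], 4], [[0, 0, 0], [0, 0, 0], 1], [[0, 0, 0], [0, 0, 0], 1], [[0, 0, 0], [0, 0, 0], 1], [[0, 0, 0], [0, 0, 0], 1]]}}

```text
clock: 8.12
position: [0.6923, 0.0163, 0.0188]
ee_rot: [0.001, 0.657, 0.754, 0.001]
contact_force: [0.3, 0.5, 2.3]
width: 0.0157
gripper_force: 25.9
```

Call:
{"fn": "drive_tool", "kwargs": {"rows": [[[0, 0, 0], [0, 0, 2], 1], [[0, 0, 0], [0, 0, 4], 1], [[0, 0, -0.047], [-4.3, -3.3, 2], 1], [[0, 0, -0.047], [-4.3, -3.3, 0], 1], [[0, 0, -0.047], [-4.3, -3.3, 0], 1], [[0, 0, -0.047], [-4.3, -3.3, 0], 1], [[0, 0, -0.047], [-4.3, -3.3, 0], 1], [[0, 0, -0.047], [-4.3, -3.3, 0], 1]]}}

```text
clock: 9.12
position: [0.4322, -0.1825, 0.0981]
ee_rot: [0.0, 0.757, 0.654, 0.0]
contact_force: [0.7, -0.6, 0.2]
width: 0.0156
gripper_force: 25.6
```

Call:
{"fn": "drive_tool", "kwargs": {"rows": [[[0, 0, 0], [0, 0, -1.5], 1], [[0, 0, 0], [0, 0, -1.5], 1], [[0, 0, 0], [0, 0, 0], 1], [[0, 0, 0], [0, 0, 0], 1]]}}

```text
clock: 9.62
position: [0.434, -0.1818, 0.0684]
ee_rot: [0.0, 0.756, 0.654, 0.0]
contact_force: [-1.0, -0.6, 0.7]
width: 0.0154
gripper_force: 25.6
```

Call:
{"fn": "drive_tool", "kwargs": {"rows": [[[0, 0, 0], [-0.1, 0, -1.5], 1], [[0, 0, 0], [0, 0, -1], 1], [[0, 0, 0], [0, 0, -0.3], 1], [[0, 0, 0], [0, 0, -0.2], 1], [[0, 0, 0], [0, 0, 0], 1], [[0, 0, 0], [0, 0, 0], 1]]}}

```text
clock: 10.38
position: [0.4329, -0.1818, 0.0382]
ee_rot: [0.0, 0.756, 0.654, 0.0]
contact_force: [0.2, -0.7, 0.1]
width: 0.0157
gripper_force: 25.6
```

Now release it and lift, then head for the full model with the fingers wide and a turn of +1.64.

Call:
{"fn": "drive_tool", "kwargs": {"rows": [[[0, 0, 0], [0, 0, -0.1], 1.2], [[0, 0, 0], [0, 0, 0], 3.6], [[0, 0, 0], [0, 0, 0], 3.6], [[0, 0, 0], [0, 0, 0], 3.6], [[0, 0, 0], [0, 0, 3], 3.6], [[0, 0, 0], [0, 0, 5], 3.6], [[0, 0, 0.18], [0, 0, 4], 8], [[0, 0, 0.18], [2, 0, 0], 8]]}}

```text
clock: 11.38
position: [0.4538, -0.1826, 0.1604]
ee_rot: [0.003, 0.625, 0.781, 0.0]
contact_force: [0.2, -0.2, 0.7]
width: 0.0709
gripper_force: 0.0
```

Call:
{"fn": "drive_tool", "kwargs": {"rows": [[[0, 0, 0.182], [3, 0.6, 0], 8], [[0, 0, 0.182], [3, 0.6, 0], 8], [[0, 0, 0.182], [3, 0.6, 0], 8], [[0, 0, 0.182], [3, 0.6, 0], 8], [[0, 0, 0.182], [3, 0.6, 0], 8], [[0, 0, 0.182], [3, 0.6, 0], 8], [[0, 0, 0.182], [2, 0.5, 0], 8], [[0, 0, 0], [0, 0, 0], 8]]}}

```text
clock: 12.38
position: [0.6535, -0.1403, 0.1562]
ee_rot: [-0.0, 0.041, 0.999, 0.0]
contact_force: [0.0, 0.4, 0.1]
width: 0.0801
gripper_force: 0.0
```

Call:
{"fn": "drive_tool", "kwargs": {"rows": [[[0, 0, 0], [0, 0, -4], 8], [[0, 0, 0], [0, 0, -4], 7.5], [[0, 0, 0], [0, 0, -3], 7.5], [[0, 0, 0], [0, 0, -1.5], 7.5], [[0, 0, 0], [0, 0, -1.2], 7.5], [[0, 0, 0], [0, 0, 0], 7.5], [[0, 0, 0], [0, 0, 0], 7.5]]}}

```text
clock: 13.25
position: [0.6534, -0.141, 0.0211]
ee_rot: [0.001, 0.041, 0.999, -0.0]
contact_force: [0.1, -0.3, 1.0]
width: 0.0752
gripper_force: 0.0
```

Run:
```python
from h import *
im=eyes.get_image("scene"); cv2.imwrite("pics/s4.png",im[:,:,::-1]); print(manip.get_state()["position"], manip.get_state()["width"])
a=cv2.imread("pics/s4.png")[160:280,190:350]
cv2.imwrite("pics/p4.png",cv2.resize(a,None,fx=4.5,fy=4.5,interpolation=cv2.INTER_CUBIC))
```

```text
[ 0.65348896 -0.1409433   0.0211782 ] 0.07513813692385042
```

View pics/p4.png

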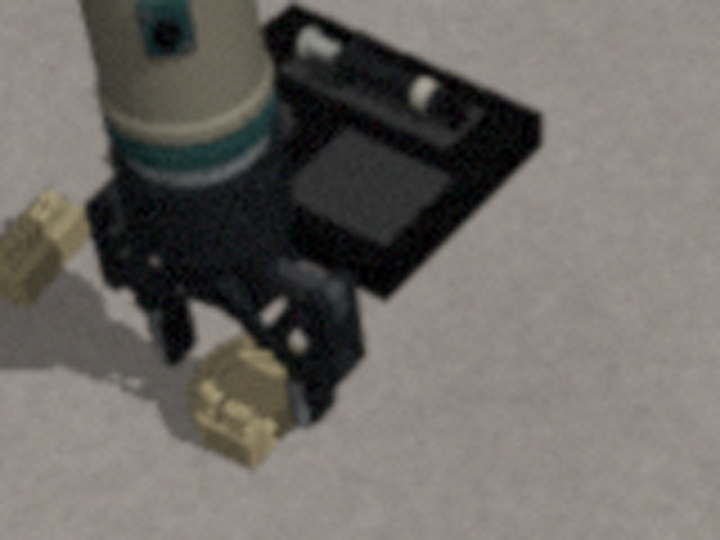

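The fingers straddle the full model's base, and the syringe lies in its long cut-out behind. Closing, then a small lift.

Call:
{"fn": "drive_tool", "kwargs": {"rows": [[[0, 0, 0], [0, 0, -0.2], 6], [[0, 0, 0], [0, 0, 0], 5.4], [[0, 0, 0], [0, 0, 0], 4.5], [[0, 0, 0], [0, 0, 0], 4.5], [[0, 0, 0], [0, 0, 0], 4.5], [[0, 0, 0], [0, 0, 0], 4.5], [[0, 0, 0], [0, 0, 0], 4.5], [[0, 0, 0], [0, 0, 0], 4.5]], "force": 30}}

```text
clock: 14.3
position: [0.6529, -0.1408, 0.0184]
ee_rot: [0.0, 0.041, 0.999, -0.0]
contact_force: [0.2, -0.1, 5.4]
width: 0.049
gripper_force: 32.5
```

Call:
{"fn": "drive_tool", "kwargs": {"rows": [[[0, 0, 0], [0, 0, 1.5], 4.5], [[0, 0, 0], [0, 0, 4], 4.5], [[0, 0, -0.181], [-1, 0, 3], 4.5], [[0, 0, -0.181], [-2, -0.3, 0], 4.5], [[0, 0, -0.181], [-2, -0.3, 0], 4.5], [[0, 0, -0.181], [-2, -0.3, 0], 4.5], [[0, 0, -0.181], [-2, -0.3, 0], 4.5], [[0, 0, -0.181], [-2, -0.3, 0], 4.5]]}}

```text
clock: 15.3
position: [0.5418, -0.1556, 0.1031]
ee_rot: [-0.0, 0.554, 0.833, 0.0]
contact_force: [-0.3, -0.1, -0.5]
width: 0.0491
gripper_force: 31.8
```

Call:
{"fn": "drive_tool", "kwargs": {"rows": [[[0, 0, -0.181], [-2, -0.1, 0], 4.5], [[0, 0, -0.181], [-2, 0, 0], 4.5], [[0, 0, -0.181], [0, 0, -1], 4.5], [[0, 0, 0], [0, 0, -1], 4.5], [[0, 0, 0], [0, 0, 0], 4.5], [[0, 0, 0], [0, 0, 0], 4.5]]}}

```text
clock: 16.05
position: [0.503, -0.1567, 0.083]
ee_rot: [0.0, 0.754, 0.656, 0.0]
contact_force: [0.7, -0.3, -1.6]
width: 0.0492
gripper_force: 31.8
```

Call:
{"fn": "drive_tool", "kwargs": {"rows": [[[0, 0, 0], [0, 0, -2], 4.5], [[0, 0, 0], [0, 0, -1.3], 4.5], [[0, 0, 0], [0, 0, -0.7], 4.5], [[0, 0, 0], [0, 0, -0.3], 4.5], [[0, 0, 0], [0, 0, -0.1], 4.5], [[0, 0, 0], [0, 0, 0], 4.5], [[0, 0, 0], [0, 0, 0], 4.5]]}}

```text
clock: 16.92
position: [0.5029, -0.1568, 0.0393]
ee_rot: [0.0, 0.755, 0.656, 0.0]
contact_force: [-0.9, 0.5, -0.0]
width: 0.0495
gripper_force: 31.8
```

Call:
{"fn": "drive_tool", "kwargs": {"rows": [[[0, 0, 0], [0, 0, -0.1], 4.5], [[0, 0, 0], [0, 0, -0.1], 4.5], [[0, 0, 0], [0, 0, 0], 4.5], [[0, 0, 0], [0, 0, 0], 4.5]]}}

```text
clock: 17.42
position: [0.5027, -0.1567, 0.0374]
ee_rot: [0.0, 0.755, 0.656, 0.0]
contact_force: [-0.5, 0.4, 4.6]
width: 0.0492
gripper_force: 32.5
```

Seated, with 4.6 N of contact at the expected height. Release it and go to the quadrant model.

Call:
{"fn": "drive_tool", "kwargs": {"rows": [[[0, 0, 0], [0, 0, 0], 6.2], [[0, 0, 0], [0, 0, 0], 6.2], [[0, 0, 0], [0, 0, 0], 6.2], [[0, 0, 0], [0, 0, 2], 6.2], [[0, 0, 0], [0, 0, 4], 6.2], [[0, 0, 0], [0, 0, 5], 6.2], [[0, 0, 0.177], [0, 0, 1], 6.2], [[0, 0, 0.177], [1, -1.5, 0], 6.2]]}}

```text
clock: 18.42
position: [0.5129, -0.1713, 0.1586]
ee_rot: [0.001, 0.625, 0.781, 0.0]
contact_force: [0.2, -0.4, -0.4]
width: 0.0625
gripper_force: 0.0
```

Call:
{"fn": "drive_tool", "kwargs": {"rows": [[[0, 0, 0.177], [1.4, -1.8, 0], 6.2], [[0, 0, 0.177], [1.4, -1.8, 0], 6.2], [[0, 0, 0.177], [1.4, -1.8, 0], 6.2], [[0, 0, 0.177], [1.4, -1.8, 0], 6.2], [[0, 0, 0.177], [1.4, -1.8, 0], 6.2], [[0, 0, 0.177], [1.4, -1.8, 0], 6.2], [[0, 0, 0.177], [1.4, -1.8, 0], 6.2], [[0, 0, 0.177], [0.5, 0, 0], 6.2]]}}

```text
clock: 19.42
position: [0.6163, -0.2992, 0.1562]
ee_rot: [0.0, -0.032, 0.999, -0.0]
contact_force: [-0.3, 0.2, -0.3]
width: 0.0619
gripper_force: 0.0
```

Call:
{"fn": "drive_tool", "kwargs": {"rows": [[[0, 0, 0], [0, 0, -3], 6.2], [[0, 0, 0], [0, 0, -1], 6.2], [[0, 0, 0], [0, 0, 0], 6.2]]}}

```text
clock: 19.8
position: [0.6151, -0.2973, 0.1159]
ee_rot: [-0.001, -0.03, 1.0, 0.001]
contact_force: [-0.2, 0.3, 1.1]
width: 0.062
gripper_force: 0.0
```

Call:
{"fn": "drive_tool", "kwargs": {"rows": [[[0, 0, 0], [0, 0, -3], 6], [[0, 0, 0], [0, 0, -3], 5.5], [[0, 0, 0], [0, 0, -2], 5.5], [[0, 0, 0], [0, 0, -1.2], 5.5], [[0, 0, 0], [0, 0, -0.5], 5.5], [[0, 0, 0], [0, 0, 0], 5.5]]}}

```text
clock: 20.55
position: [0.6161, -0.2979, 0.0205]
ee_rot: [0.0, -0.03, 1.0, -0.0]
contact_force: [-0.3, -0.8, -0.0]
width: 0.0549
gripper_force: 0.0
```

Run:
```python
from h import *
im=eyes.get_image("scene"); cv2.imwrite("pics/s5.png",im[:,:,::-1]); print(manip.get_state()["position"], manip.get_state()["width"])
a=cv2.imread("pics/s5.png")[140:260,150:310]
cv2.imwrite("pics/p5.png",cv2.resize(a,None,fx=4.5,fy=4.5,interpolation=cv2.INTER_CUBIC))
```

```text
[ 0.61626328 -0.29800534  0.02085034] 0.0552610711085458
```

View pics/p5.png

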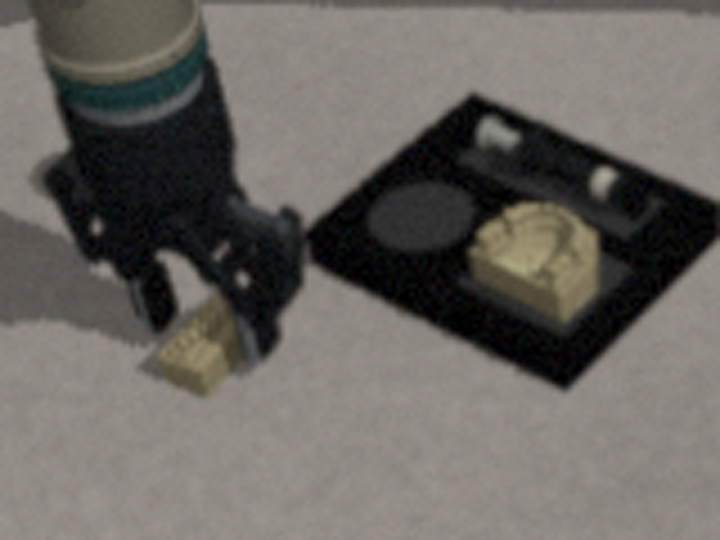

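The full model is bedded square and level in its cut-out. The fingers straddle the quadrant model, so I'm closing on it.

Call:
{"fn": "drive_tool", "kwargs": {"rows": [[[0, 0, 0], [-0.1, 0, -0.2], 4], [[0, 0, 0], [0, 0, 0], 3.3], [[0, 0, 0], [0, 0, 0], 2.2], [[0, 0, 0], [0, 0, 0], 2.2], [[0, 0, 0], [0, 0, 0], 2.2], [[0, 0, 0], [0, 0, 0], 2.2], [[0, 0, 0], [0, 0, 0], 2.2]]}}

```text
clock: 21.48
position: [0.615, -0.2979, 0.0185]
ee_rot: [0.0, -0.03, 1.0, -0.0]
contact_force: [-0.2, 0.4, 5.3]
width: 0.0273
gripper_force: 31.0
```

Call:
{"fn": "drive_tool", "kwargs": {"rows": [[[0, 0, 0], [0, 0, 1.5], 2.2], [[0, 0, 0], [0, 0, 4], 2.2], [[0, 0, 0], [0, 0.5, 5], 2.2], [[0, 0, -0.171], [-1.4, 5, 0], 2.2], [[0, 0, -0.171], [-1.5, 5.1, 0], 2.2], [[0, 0, -0.171], [-1.5, 5.2, 0], 2.2], [[0, 0, -0.171], [-1.5, 5.2, 0], 2.2], [[0, 0, -0.171], [-1.5, 5.2, 0], 2.2]]}}

```text
clock: 22.48
position: [0.5398, -0.0341, 0.1233]
ee_rot: [0.0, 0.39, 0.921, 0.0]
contact_force: [1.3, 0.1, -1.0]
width: 0.0269
gripper_force: 30.3
```

Call:
{"fn": "drive_tool", "kwargs": {"rows": [[[0, 0, -0.171], [-1.5, 5.2, 0], 2.2], [[0, 0, -0.171], [-1.5, 5.2, 0], 2.2], [[0, 0, -0.171], [-1.5, 5.2, 0], 2.2], [[0, 0, -0.171], [-1.5, 5.2, 0], 2.2], [[0, 0, -0.171], [-1.3, 5, 0], 2.2], [[0, 0, 0], [0, 0, -2], 2.2], [[0, 0, 0], [0, 0, -2], 2.2], [[0, 0, 0], [0, 0, 0], 2.2]]}}

```text
clock: 23.48
position: [0.4663, 0.2217, 0.082]
ee_rot: [-0.001, 0.734, 0.679, -0.002]
contact_force: [0.4, -1.0, -0.2]
width: 0.027
gripper_force: 30.4
```

Call:
{"fn": "drive_tool", "kwargs": {"rows": [[[0, 0, 0], [0.1, -0.1, -1.8], 2.2], [[0, 0, 0], [0, 0, -1.3], 2.2], [[0, 0, 0], [0, 0, -0.7], 2.2], [[0, 0, 0], [0, 0, -0.3], 2.2], [[0, 0, 0], [0, 0, 0], 2.2], [[0, 0, 0], [0, 0, 0], 2.2]]}}

```text
clock: 24.22
position: [0.4691, 0.221, 0.0423]
ee_rot: [0.0, 0.734, 0.679, 0.0]
contact_force: [-0.3, -0.7, -1.8]
width: 0.0276
gripper_force: 30.4
```

Call:
{"fn": "drive_tool", "kwargs": {"rows": [[[0, 0, 0], [-0.1, 0, -0.2], 2.2], [[0, 0, 0], [0, 0, -0.1], 2.2], [[0, 0, 0], [0, 0, -0.1], 2.2], [[0, 0, 0], [0, 0, -0.1], 2.2], [[0, 0, 0], [0, 0, 0], 2.2], [[0, 0, 0], [0, 0, 0], 2.2]]}}

```text
clock: 24.98
position: [0.4678, 0.2209, 0.0374]
ee_rot: [0.0, 0.734, 0.679, 0.0]
contact_force: [-2.3, -0.1, 5.9]
width: 0.0272
gripper_force: 31.1
```

Bottom contact again, so release it and travel to the jar.

Call:
{"fn": "drive_tool", "kwargs": {"rows": [[[0, 0, 0], [0, 0, 0], 4.4], [[0, 0, 0], [0, 0, 0], 4.4], [[0, 0, 0], [0, 0, 0], 4.4], [[0, 0, 0], [0, 0, 2], 4.4], [[0, 0, 0], [0, 0, 4], 4.4], [[0, 0, 0], [0, 0, 5], 4.4], [[0, 0, 0], [0.2, -3, 2], 8], [[0, 0, -0.06], [0.5, -5, 0], 8]]}}

```text
clock: 25.98
position: [0.4764, 0.1413, 0.1691]
ee_rot: [0.001, 0.754, 0.657, 0.002]
contact_force: [0.6, 0.4, -0.4]
width: 0.0781
gripper_force: 0.0
```

Call:
{"fn": "drive_tool", "kwargs": {"rows": [[[0, 0, 0], [0.5, -6, 0], 8], [[0, 0, 0], [0.5, -6, 0], 8], [[0, 0, 0], [0.5, -6, 0], 8], [[0, 0, 0], [0.5, -6, 0], 8], [[0, 0, 0], [0.5, -6, 0], 8], [[0, 0, 0], [0.5, -6, 0], 8], [[0, 0, 0], [0.5, -6, 0], 8], [[0, 0, 0], [0.5, -6, 0], 8]]}}

```text
clock: 26.98
position: [0.5147, -0.3411, 0.1667]
ee_rot: [-0.0, 0.754, 0.656, 0.0]
contact_force: [0.7, 0.8, 0.2]
width: 0.0798
gripper_force: 0.0
```

Call:
{"fn": "drive_tool", "kwargs": {"rows": [[[0, 0, 0], [0.5, -4.5, -1], 7.5], [[0, 0, 0], [0.3, -4, -2], 7.5], [[0, 0, 0], [0, 0, -2], 7.5], [[0, 0, 0], [0, 0, 0], 7.5], [[0, 0, 0], [0, 0, 0], 7.5]]}}

```text
clock: 27.6
position: [0.5231, -0.4239, 0.1175]
ee_rot: [0.0, 0.754, 0.657, 0.0]
contact_force: [0.4, -0.3, 0.6]
width: 0.0751
gripper_force: 0.0
```

Call:
{"fn": "drive_tool", "kwargs": {"rows": [[[0, 0, 0], [0.5, -0.3, -3], 7.5], [[0, 0, 0], [0, 0, -3], 7.5], [[0, 0, 0], [0, 0, -2.2], 7.5], [[0, 0, 0], [0, 0, -1.3], 7.5], [[0, 0, 0], [0, 0, -0.2], 7.5], [[0, 0, 0], [0, 0, 0], 7.5]]}}

```text
clock: 28.35
position: [0.5285, -0.4275, 0.0211]
ee_rot: [0.001, 0.754, 0.657, 0.0]
contact_force: [0.1, 0.1, 0.0]
width: 0.0751
gripper_force: 0.0
```

Call:
{"fn": "drive_tool", "kwargs": {"rows": [[[0, 0, 0], [0, 0, 0], 6], [[0, 0, 0], [0, 0, 0], 5], [[0, 0, 0], [0, 0, 0], 3.8], [[0, 0, 0], [0, 0, 0], 3.8], [[0, 0, 0], [0, 0, 0], 3.8], [[0, 0, 0], [0, 0, 0], 3.8], [[0, 0, 0], [0, 0, 0], 3.8]], "force": 25}}

```text
clock: 29.22
position: [0.5287, -0.4277, 0.021]
ee_rot: [0.001, 0.754, 0.656, 0.0]
contact_force: [1.0, 0.2, 5.5]
width: 0.0451
gripper_force: 25.6
```

Call:
{"fn": "drive_tool", "kwargs": {"rows": [[[0, 0, 0], [0, 0, 2], 3.8], [[0, 0, 0], [0, 0, 4], 3.8], [[0, 0, 0], [-0.8, 4, 2], 3.8], [[0, 0, 0], [-1, 5, 0], 3.8], [[0, 0, 0], [-1, 5, 0], 3.8], [[0, 0, 0], [-1, 4.5, 0], 3.8], [[0, 0, 0], [0, 0, 0], 3.8], [[0, 0, 0], [0, 0, 0], 3.8]]}}

```text
clock: 30.22
position: [0.49, -0.2425, 0.0999]
ee_rot: [0.0, 0.754, 0.657, -0.0]
contact_force: [-0.1, -0.7, -0.8]
width: 0.0454
gripper_force: 25.9
```

Call:
{"fn": "drive_tool", "kwargs": {"rows": [[[0, 0, 0], [0.1, 0, -2.5], 3.8], [[0, 0, 0], [0, -0.1, -1.5], 3.8], [[0, 0, 0], [0, 0, -1], 3.8], [[0, 0, 0], [0, 0, -0.6], 3.8], [[0, 0, 0], [0, 0, -0.2], 3.8], [[0, 0, 0], [0, 0, -0.1], 3.8], [[0, 0, 0], [0, 0, 0], 3.8], [[0, 0, 0], [0, 0, 0], 3.8]]}}

```text
clock: 31.22
position: [0.491, -0.2432, 0.0413]
ee_rot: [0.0, 0.754, 0.657, 0.0]
contact_force: [-0.3, 0.3, -0.8]
width: 0.0453
gripper_force: 25.9
```

Lower the last millimetre, release, lift and move clear.

Call:
{"fn": "drive_tool", "kwargs": {"rows": [[[0, 0, 0], [0, 0, -0.1], 3.8], [[0, 0, 0], [0, 0, -0.1], 3.8], [[0, 0, 0], [0, 0, 0], 5.8], [[0, 0, 0], [0, 0, 0], 5.8], [[0, 0, 0], [0, 0, 0], 5.8], [[0, 0, 0], [0, 0, 2], 5.8], [[0, 0, 0], [0, 0, 5], 5.8], [[0, 0, 0], [0, 0, 6], 5.8]]}}

```text
clock: 32.22
position: [0.4901, -0.2427, 0.1691]
ee_rot: [-0.001, 0.754, 0.656, -0.0]
contact_force: [1.6, -0.8, -0.6]
width: 0.058
gripper_force: 0.0
```

Call:
{"fn": "drive_tool", "kwargs": {"rows": [[[0, 0, 0], [0, -6, 3], 5.8], [[0, 0, 0], [0, -6, 3], 5.8], [[0, 0, 0], [0, -6, 0], 5.8], [[0, 0, 0], [-1, -6, 0], 5.8], [[0, 0, 0], [-2, -5, 0], 5.8], [[0, 0, 0], [-3, -4, 0], 5.8], [[0, 0, 0], [-3, 0, 0], 5.8], [[0, 0, 0], [0, 0, 0], 5.8]]}}

```text
clock: 33.22
position: [0.3986, -0.5656, 0.2243]
ee_rot: [-0.001, 0.755, 0.655, -0.0]
contact_force: [0.5, -0.3, -0.1]
width: 0.0578
gripper_force: 0.0
```

Run:
```python
from h import *
print(manip.get_state()["position"])
for n in ("top","scene"):
    im=eyes.get_image(n); cv2.imwrite(f"pics/{n}9.png",im[:,:,::-1])
a=cv2.imread("pics/top9.png")[235:335,200:460]; b=cv2.imread("pics/scene9.png")[150:280,205:465]
cv2.imwrite("pics/p9.png",cv2.resize(np.vstack([a,b]),None,fx=2.6,fy=2.6,interpolation=cv2.INTER_CUBIC))
```

```text
[ 0.39855086 -0.565554    0.22432065]
```

View pics/p9.png

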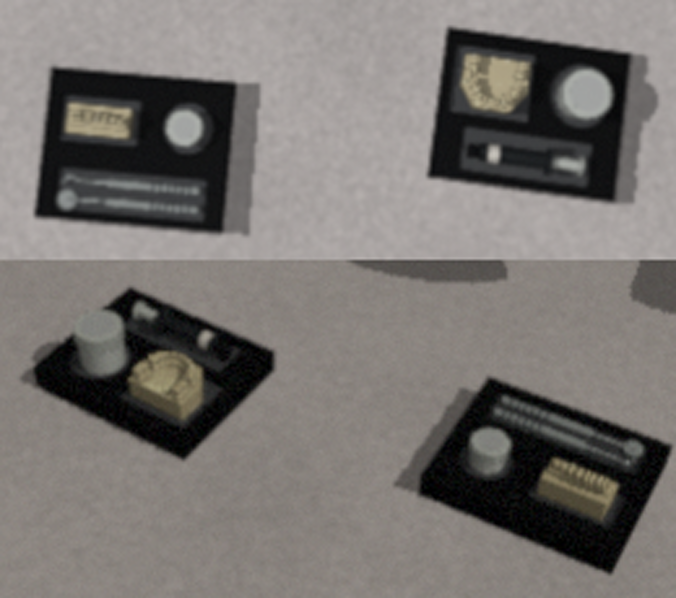

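All five things appear level in their cut-outs. As a numeric check, I'll use the lid centres at (424.2,271.5) for the jar and (270.8,284.4) for the pot, the model fit, and the syringe ends.

```bash
python3 - <<'E'
from h import *
C={3:(.4725,-.1942,-.1419),2:(.4396,.1857,-.0827)}
def loc(k,p):
    x,y,t=C[k]; d=np.array(p[:2])-[x,y]; c,s=np.cos(t),np.sin(t); return (np.array([c*d[0]+s*d[1],-s*d[0]+c*d[1]])*1e3).round(1)
q=lambda u,v:(u/2.6+200,v/2.6+235)
print("jar",loc(3,at("top",q(583,95),.063)),"(25,-46)")
print("pot",loc(2,at("top",q(184.5,128),.045)),"(25,-48)")
a,b=at("top",q(469,153),.032),at("top",q(586,163),.032)
print("syr",loc(3,(a+b)/2),loc(3,a),loc(3,b),"(-41,0)")
for k,n,uv in((3,"jarS",(102,322)),(2,"potS",(490,440))):
    u=(uv[0]/2.6+205,(uv[1]-260)/2.6+150); print(n,loc(k,at("scene",u,.063 if k==3 else .045)))
E
sed -e 's/{cam}0/{cam}9/' -e 's/"full",(380,209),(246,248),np.pi\/2/"full",(390,266),(268,183),-.14+0*np.pi/' -e 's/"quad",(443,223),(197,214),-np.pi\/2/"quad",(239,281),(427,241),np.pi-.08/' fit.py > fit9.py; python3 fit9.py | tail -8
```

```text
jar [ 21.3 -41.1] (25,-46)
pot [ 22.9 -47.1] (25,-48)
syr [-42.5  -1. ] [-45.5  55.1] [-39.6 -57.1] (-41,0)
jarS [ 19.5 -42.2]
potS [ 23.5 -46.3]
mask 523
full top [ 0.5042 -0.1608 -0.1561] 1-IoU 0.094
mask 1096
full scene [ 0.4837 -0.1748  0.0206] 1-IoU 0.473
mask 337
quad top [0.4683 0.2258 3.0547] 1-IoU 0.121
mask 1677
quad scene [0.4863 0.2359 2.7723] 1-IoU 0.691
```

The jar's lid reads about 6 mm off centre, so I'll look closer to check that it isn't leaning on the rim.

Run:
```python
from h import *
C=(.4725,-.1942,-.1419)
def W(x,y,z):
    c,s=np.cos(C[2]),np.sin(C[2]); return (C[0]+c*x-s*y,C[1]+s*x+c*y,z)
S=10; out=[]
for n,x0,y0 in(("top",405,252),("scene",225,162)):
    a=cv2.resize(cv2.imread(f"pics/{n}9.png")[y0:y0+38,x0:x0+38],None,fx=S,fy=S,interpolation=cv2.INTER_CUBIC); a=cv2.convertScaleAbs(a,alpha=1.3,beta=25)
    for (cx,cy),r,z,col in (((.025,-.046),.031,.025,(0,255,0)),((.0225,-.0425),.023,.063,(0,0,255)),((.0225,-.0425),.023,.019,(255,128,0))):
        p=[((px(n,W(cx+r*np.cos(t),cy+r*np.sin(t),z))-[x0,y0]+.5)*S).astype(int) for t in np.linspace(0,6.283,40)]
        cv2.polylines(a,[np.array(p)],True,col,1)
    out.append(a)
cv2.imwrite("pics/p10.png",np.hstack(out))
```

```text
(no output)
```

View pics/p10.png

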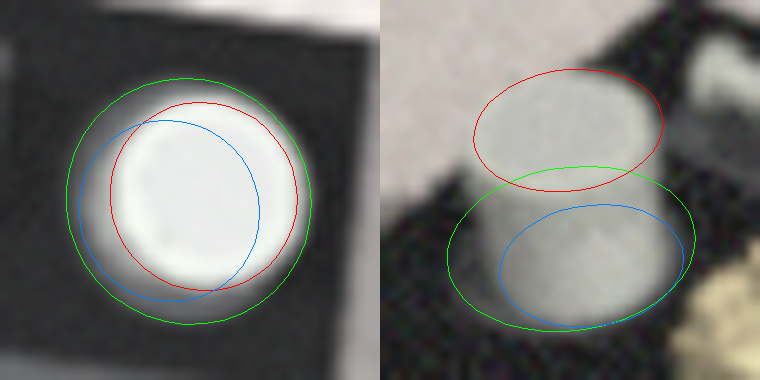

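The jar's base lies inside the cut-out ring and it stands upright. It had already sunk 4.7 mm below the foam top with no contact before release, so it is on the bottom. Both models made contact exactly 19 mm above their pick height. Handing in.

```bash
python3 -c "
from rig import job
print(job.sign_off())"
```

```text
the job is handed in; nothing more can be done
None
```

I placed all five things in their cut-outs, left the dropper bottle and bur block untouched, and handed the job in at about 33 s of the 115 s; the sign-off returned no verdict.

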